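# Check a sleeve on the gauge pin and sort it with the passes

### The arm

A 6-joint arm with a two-finger parallel gripper is mounted at the origin on a cart in front of the work surface, level with it; the furniture and walls round the work are solid. World frame = base frame: x ahead of the robot, y to its left, z up, the work surface at z = 0. Lengths are in m, angles in rad, forces in N, time in s.
With the tool pointing down it reaches from about 0.35 to 0.775 m from the base axis. Payload 5.5 kg.
Tool frame: the origin (TCP) lies midway between the tips of the shut fingers; the grasp point (between the pads) lies 19 mm behind it; z points along the fingers, y is the line along which they close (so a half turn about z gives the same grasp; the last joint's range is limited). The gripper opens to 85 mm and grips with 20 to 120 N. Pads are 22 mm wide; open, the fingers measure 114 mm over their backs; the gripper's body (76 mm by 85 mm) begins 54 mm behind the grasp point. The pads swing forward as they close: fully open they stand 13 mm farther back than shut.
Start: joints at [0.998, 0.313, 0.046, 1.304, 0, 1.431], TCP at [0.241, 0.522, 0.231] pointing down, gripper open.
Joint ranges: [-2.76, 2.76], [-0.86, 1.69], [-1.03, 1.26], [-2.2, 2.34], [-1.47, 1.5], [-3.14, 3.14]. Speed limits (rad/s): [2.57, 2.57, 3.14, 3.14, 3.14, 3.14].

### API

Orientations are given as a unit quaternion [w, x, y, z].
In Python, from workcell import env gives the robot as it stands.
- The arm moves only by the tool move_arm, never from a script. Its argument "targets" is a list of rows, each a list of 3 entries, a list of its own where there are three numbers: the shift along the tool's x, y, z in mm, then the turn, a rotation vector about the tool's x, y, z in units of 10 degrees (1.0 is 10 degrees), then the closure, from -1 (fully open) to 1 (shut). In form: [[[dx, dy, dz], [ax, ay, az], gripper], ...]. A call has 1 to 5 rows; each row is the pose to reach, as a shift and turn from the pose commanded when the call began, along the tool's axes at that moment; what a row does not reach only later rows make up. A row lasts 1/8 s, in which the tool goes at most 62.5 mm and 10.7 degrees, less where a joint would pass 70% of its speed; a pose out of reach is approached as far as the arm can. A call with a gripper value outside its range is refused whole. The fingers move at their own pace and stop on an object; "squeeze" is the grip in N (left out, the last holds). Time passes only in rows, so rows that repeat a pose let the fingers close. It gives the time, the measured TCP pose, the force, the opening and the grip force at its end, in the units of the state.
- env.get_state(): the state, without advancing time (a new reading comes with each control period).
- env.read_camera(name): name is "side" or "top"; returns a dict with "pixels" (400x640x3 uint8, red, green, blue), "fovy" (degrees; the focal length in pixels is half the picture's height over the tangent of half this angle, whatever the lens; pixels are square), "cx", "cy" (the principal point, pixels), "extrinsics" (4x4, takes a point from world to camera coordinates). Camera axes: x right, y up, looking along -z (the intrinsics and any distortion apply to the point x, -y, -z); pixel columns grow to the right and rows downward; lengths in m; the calibration is good to about 2 mm. A picture is of the moment at which its call begins. There is no depth.
- env.hand_in(): hands the job in; it is judged then, once.
Trained networks look in a picture, given as the dict that the camera call returned (one of the last four; its "shot" number tells which), for a name from the list of things; names that differ only in an ending like _2 or _b are one class to them, and where a whole thing is asked for, a point or a joint stands for the part that bears it (a point fixed in the world has none). Each returns a list of dicts, best first, with "confidence" (0 to 1); they miss things now and then, are a little off and sometimes report something else, mostly with a low value. They report only what shows in the picture. A call takes as long as a camera call. They do not tell look-alikes from the thing itself.
- env.spot_in(thing, picture): "centre" ([x, y, z] in m, in world coordinates, good to about 4 mm: the middle of the surface that is visible of it).
- env.regions_of(thing, picture): "mask" (400x640 bool, what is visible of it).
- env.landmark_of(thing, picture): "centre" ([x, y, z] in m, in world coordinates, good to about 4 mm: a listed point, or the origin of a listed thing).
The state is a dict: "clock": time; "joint_pos": joint angles; "qvel": joint speeds; "tau": joint torques, N m; "tcp_pos": TCP position; "orientation": TCP orientation; "wrist_force": force on the tool from outside, world axes, zero at the start; "ft_torque": the same for the moment, N m; "finger_gap": finger opening in m; "grip_force": force on a finger pad.
Only numpy, scipy, OpenCV 4.12 (cv2) and the standard library are available. Lean on these libraries where they do the work, as an engineer would, in place of code of your own. Each camera call takes 0.05 s, during which the arm holds its last target. There are 200 camera calls.

### The job

Test the loose steel sleeve with the wide bore on the upright gauge pin: slide it over the pin right down onto the base plate. It fits, so then lift it off again and stand it upright in the empty tray (the other tray, with a sleeve already in it, is for rejects). Leave the like-sized sleeve with the narrow bore where it stands on the worktop.

Things in the scene. Friction and masses are not known exactly. Their poses are not given: they have to be found in the camera images.
- sleeve_wide_mid (a point): Centre (on the axis, half-way up) of the steel sleeve to be tested: a plain upright tube, 44 mm outside diameter, 45 mm high, with a 30 mm through bore (wall 7 mm); the top 4 mm are stepped in to 41 mm diameter. It stands upright on the worktop, so this point is 22.5 mm above its underside; z is its axis. About 0.2 kg.
- sleeve_narrow_mid (a point): Centre (on the axis, half-way up) of the other steel sleeve standing free on the worktop, to be left alone: same outside shape and size as the first (44 mm diameter, 45 mm high) but with a thick wall and a bore of only 15 mm, too small for the pin. The two may stand either way round.
- pin_foot (a point): Point on the axis of the gauge pin at its foot, level with the top of the gauge's dark steel base plate (80 x 80 mm, 12 mm thick, fixed on the worktop). The bright pin rises 44 mm above this point: 20 mm diameter for the lower 24 mm, then tapering to 8 mm diameter at the tip; z points up along the pin. A sleeve that fits rests with its underside at this height and then stands 1 mm higher than the pin.
- tray_pass_in (a point): Centre of the inner floor of the empty tray for passed sleeves: a shallow square sheet-metal tray, 120 x 120 mm outside, 14 mm high, 3 mm walls (114 mm inside), fixed on the worktop; x and y run along its sides. An identical tray beside it, already holding a narrow-bored sleeve, is for rejects; the two may lie either way round.
Mind the look-alikes: they are no part of the job. What is shaped like the part that bears sleeve_wide_mid but blue, purple or yellow is not meant.

How it is judged:
By the outcome, as a careful person would: the job done as asked, in the order asked, and still so for the second after the job is handed in, with the robot touching nothing.
It also fails if it takes over 64 s, if anything falls off the work surface, if the arm or the gripper's body presses on something with over 40 N, if the wrist force passes 120 N, or if a joint passes its speed limit or range.

## Working session

There is one attempt and no reset: what is moved stays moved. The work goes in short steps, Python scripts to look and compute and a tool call to move; the robot and the scene stay as the last step left them, time stands still between calls to the robot, and variables do not carry over. Pictures are saved under pics/ and viewed, at most 10 in all, crops included, and the job is handed in when it is done.

Besides the shell and the picture viewer there is one more tool, called after "Emit:" by a JSON object that holds its "method" and its "body", one argument or row to a line. move_arm: Moves the arm, as the interface text tells. Its arguments: {"type":"object","properties":{"targets":{"type":"array","items":{"type":"array"}},"squeeze":{"type":"number"}},"required":["targets"]}

```bash
mkdir -p pics
cat > h.py <<'E'
import numpy as np, cv2
from workcell import env
def save(p,n): cv2.imwrite('pics/'+n,cv2.cvtColor(p['pixels'],cv2.COLOR_RGB2BGR))
def proj(p,X):
    E=np.array(p['extrinsics']);c=E[:3,:3]@np.array(X)+E[:3,3]
    f=200/np.tan(np.radians(p['fovy'])/2)
    return np.array([p['cx']+f*c[0]/-c[2],p['cy']-f*c[1]/-c[2]])
E
python3 - <<'E'
from h import *
print({k:np.round(v,3).tolist() for k,v in env.get_state().items()})
for n in('top','side'):
    p=env.read_camera(n);save(p,n+'1.png')
    print(n,[k for k in p],p['fovy'],p['cx'],p['cy'],np.round(p['extrinsics'],3).tolist())
    for t in('sleeve_wide_mid','sleeve_narrow_mid','pin_foot','tray_pass_in'):
        for d in env.landmark_of(t,p): print(t,np.round(d['centre'],4),round(d['confidence'],2),proj(p,d['centre']).round())
E
```

```text
{'clock': 0.0, 'joint_pos': [0.998, 0.314, 0.045, 1.304, -0.0, 1.431], 'qvel': [-0.0, -0.001, 0.001, 0.0, 0.001, 0.002], 'tau': [0.003, -48.063, 29.853, 0.019, -0.0, -0.0], 'tcp_pos': [0.241, 0.522, 0.23], 'orientation': [-0.0, 0.215, 0.977, -0.001], 'wrist_force': [0.205, -0.18, -0.763], 'ft_torque': [-0.019, 0.017, -0.013], 'grip_force': 0.0, 'finger_gap': 0.085}
top ['pixels', 'fovy', 'cx', 'cy', 'extrinsics', 'shot'] 56.08558953211807 312.7139115290841 197.38920857730636 [[0.014, -1.0, -0.004, 0.172], [0.997, 0.013, 0.082, -0.513], [-0.082, -0.005, 0.997, -0.849], [0.0, 0.0, 0.0, 1.0]]
sleeve_wide_mid [0.5583 0.1797 0.0254] 0.7 [312. 177.]
sleeve_wide_mid [0.4799 0.145  0.0228] 0.61 [327. 211.]
sleeve_wide_mid [0.4502 0.2419 0.0212] 0.54 [285. 223.]
sleeve_wide_mid [0.3907 0.0624 0.0225] 0.51 [363. 250.]
sleeve_wide_mid [0.3981 0.164  0.0169] 0.47 [318. 246.]
sleeve_narrow_mid [0.431  0.3439 0.026 ] 0.74 [240. 231.]
pin_foot [ 0.4704 -0.0387  0.0118] 0.77 [406. 216.]
tray_pass_in [ 0.6253 -0.0144  0.0016] 0.67 [394. 151.]
side ['pixels', 'fovy', 'cx', 'cy', 'extrinsics', 'shot'] 54.70658322917374 320.60668982989506 204.6982050070353 [[-0.999, 0.051, -0.006, 0.5], [-0.032, -0.538, 0.843, 0.071], [0.04, 0.842, 0.539, -1.053], [0.0, 0.0, 0.0, 1.0]]
sleeve_wide_mid [0.3966 0.1645 0.0225] 0.8 [370. 210.]
sleeve_wide_mid [0.4514 0.2462 0.0248] 0.74 [350. 231.]
sleeve_wide_mid [0.3896 0.0645 0.0196] 0.69 [366. 189.]
sleeve_wide_mid [0.4803 0.1429 0.0218] 0.61 [332. 206.]
sleeve_narrow_mid [0.4268 0.3447 0.0222] 0.72 [369. 263.]
pin_foot [ 0.4695 -0.0402  0.0113] 0.75 [331. 173.]
```

View pics/top1.png

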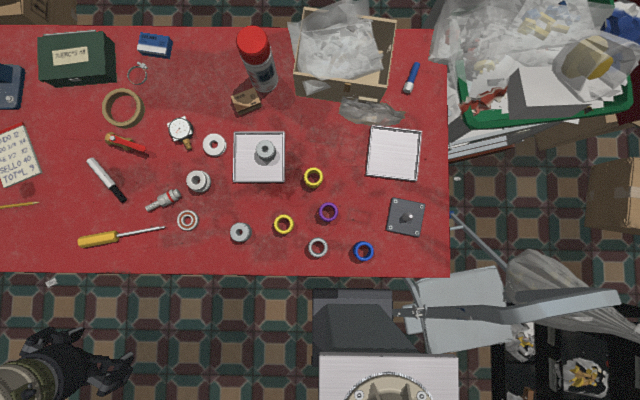

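View pics/side1.png

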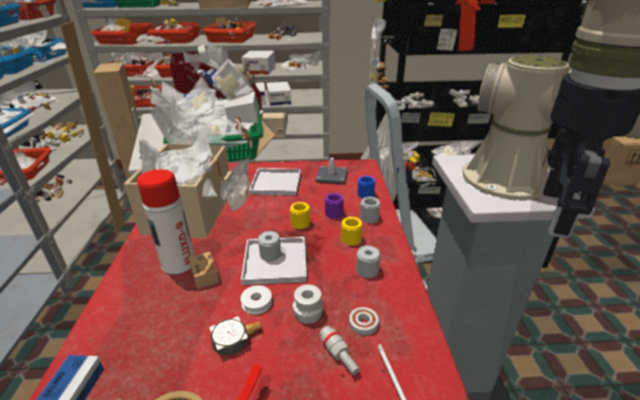

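Candidates in the top view: grey (318,247), blue (363,250), purple (327,211), yellow (313,177) and (285,223), and the grey thick-walled one (240,231). The grey one at (318,247), side (370,210), fits because it is uncoloured steel with a thin wall. The gauge is at (405,217), the empty tray at (394,152), and the reject tray with a sleeve in it at (260,156). I'll confirm in one enlarged crop and refine the positions.

```bash
cat >> h.py <<'E'
from scipy.optimize import minimize
def cyl(p,x,y,z0,h=.045,r=.022):
    a=np.linspace(0,2*np.pi,40)
    P=[proj(p,(x+q*np.cos(t),y+q*np.sin(t),z)) for z,q in((z0,r),(z0+h-.004,r),(z0+h,r-.0015)) for t in a]
    m=np.zeros((1600,2560),np.uint8)
    cv2.fillConvexPoly(m,cv2.convexHull((np.array(P)*4+1.5).round().astype(np.int32)),1)
    return cv2.resize(m.astype(np.float32),(640,400),interpolation=cv2.INTER_AREA)
def fitcyl(pm,x0,z0=0.):
    f=lambda q:sum(np.abs(cyl(p,q[0]/1e3,q[1]/1e3,z0)-m).sum() for p,m in pm)
    r=minimize(f,np.array(x0)*1e3,method='Nelder-Mead',options=dict(initial_simplex=np.array(x0)*1e3+[[0,0],[5,0],[0,5]]))
    return r.x/1e3,r.fun/sum(m.sum() for _,m in pm)
def maskat(thing,p,X):
    best=None
    u=proj(p,X)
    for d in env.regions_of(thing,p):
        m=d['mask'];ys,xs=np.nonzero(m)
        e=np.hypot(xs.mean()-u[0],ys.mean()-u[1])
        if best is None or e<best[0]: best=(e,m.astype(np.float32),d['confidence'])
    return best
E
python3 - <<'E'
from h import *
P={n:env.read_camera(n) for n in('top','side')}
pm=[]
for n,p in P.items():
    b=maskat('sleeve_wide_mid',p,(.397,.164,.022));print(n,b[0],b[1].sum(),b[2]);pm.append((p,b[1]))
    print(n,fitcyl([(p,b[1])],(.397,.164)))
print('both',fitcyl(pm,(.397,.164)))
L={'pin_foot':[],'tray_pass_in':[]}
for n in('top','side','top','side','top','side'):
    p=env.read_camera(n)
    for t in L:
        for d in env.landmark_of(t,p): L[t].append((n,np.round(d['centre'],4).tolist(),round(d['confidence'],2)))
for t in L:
    for l in L[t]: print(t,*l)
def crop(p,u,w,h,s):
    c=cv2.getRectSubPix(p['pixels'],(w,h),tuple(map(float,u)));return cv2.resize(c[:,:,::-1],None,fx=s,fy=s,interpolation=cv2.INTER_CUBIC)
# undistorted view marking predicted points
a=crop(P['top'],(350,205),200,140,4);
for X in((.397,.164,.045),(.4700,-.0395,.056),(.4700,-.0395,.012),(.6253,-.0144,.002)):
    u=(proj(P['top'],X)-np.array([350,205]))*4+[400,280];cv2.circle(a,tuple(int(v) for v in u),3,(0,255,0),1)
cv2.imwrite('pics/croptop.png',a)
b=crop(P['side'],(345,200),160,90,5)
for X in((.397,.164,.045),(.4700,-.0395,.056),(.4700,-.0395,.012),(.6253,-.0144,.002)):
    u=(proj(P['side'],X)-np.array([345,200]))*5+[400,225];cv2.circle(b,tuple(int(v) for v in u),3,(0,255,0),1)
cv2.imwrite('pics/cropside.png',b)
E
```

```text
top 0.8844274916895519 193.0 0.53
top (array([0.39769158, 0.1661897 ]), np.float64(0.6612694300518135))
side 0.31714203034766336 454.0 0.85
side (array([0.39680831, 0.16234028]), np.float64(0.05368942731277533))
both (array([0.39716061, 0.16553257]), np.float64(0.26719474497681606))
pin_foot top [0.4703, -0.0359, 0.0077] 0.82
pin_foot side [0.4686, -0.0385, 0.0117] 0.6
pin_foot top [0.4744, -0.0386, 0.0115] 0.61
pin_foot side [0.4714, -0.0387, 0.0133] 0.89
pin_foot top [0.4709, -0.0353, 0.0115] 0.9
pin_foot side [0.4691, -0.04, 0.0118] 0.59
tray_pass_in top [0.4702, -0.0398, 0.0101] 0.66
tray_pass_in top [0.6283, -0.0138, -0.0013] 0.62
tray_pass_in side [0.6234, -0.0122, 0.0007] 0.72
tray_pass_in top [0.6266, -0.0141, 0.0023] 0.76
tray_pass_in side [0.6226, -0.0102, 0.0027] 0.7
tray_pass_in top [0.6285, -0.0133, 0.0004] 0.92
tray_pass_in side [0.6192, -0.0111, 0.0024] 0.93
```

View pics/croptop.png

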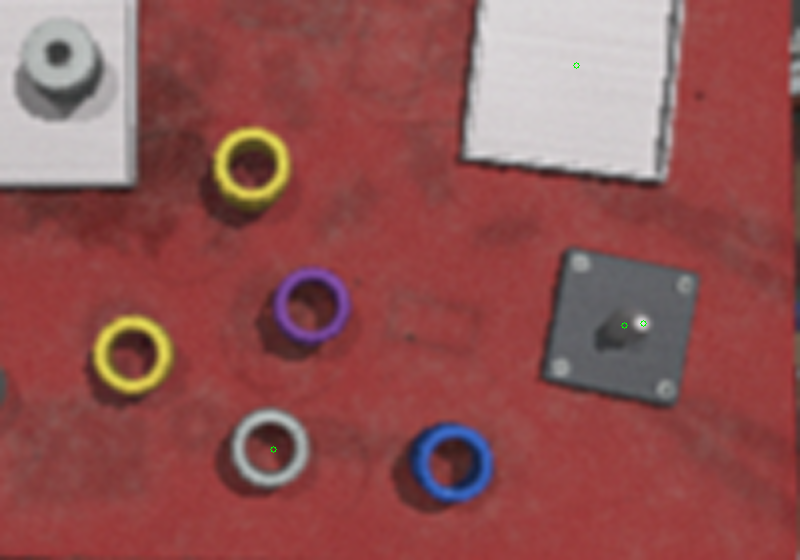

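View pics/cropside.png

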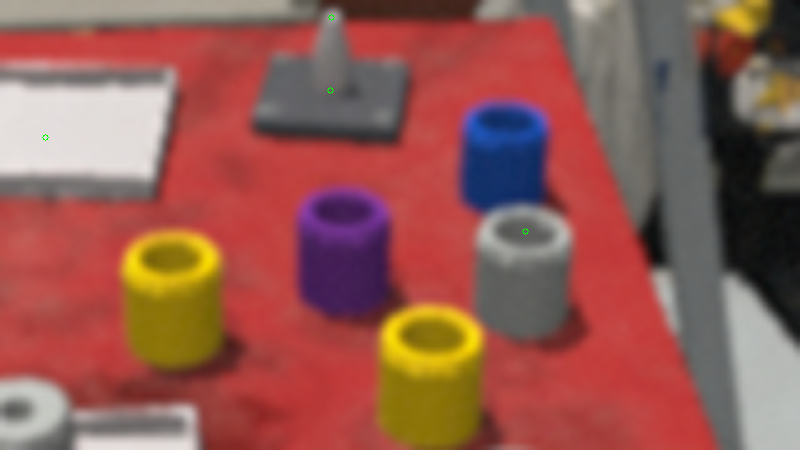

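The crop confirms it. The grey thin-walled sleeve at crop (269,448), which is top-view (317,247), is the wide-bore one. The pin tip marker sits on the bright tip at crop (643,323), and the tray centre marker is plausible at (576,65).

I'll use sleeve ≈ (.397,.165), pin ≈ (.470,-.039) and tray ≈ (.625,-.012). I'll grasp with the closing axis at yaw ≈ 120°, which clears the neighbours.

```bash
cat >> h.py <<'E'
from scipy.spatial.transform import Rotation as Ro
def go(X,Y):
    "shift (mm) in tool axes to TCP X, turn (10 deg) to tool down with closing axis at yaw Y deg"
    s=env.get_state();R=Ro.from_quat(s['orientation'],scalar_first=True)
    y=np.array([np.cos(np.radians(Y)),np.sin(np.radians(Y)),0]);z=np.array([0,0,-1.])
    T=Ro.from_matrix(np.array([np.cross(y,z),y,z]).T)
    print('shift',R.inv().apply(np.array(X)-s['tcp_pos']).__mul__(1e3).round(1),'turn',((R.inv()*T).as_rotvec(degrees=True)/10).round(2),'| tcp',np.round(s['tcp_pos'],4),'F',np.round(s['wrist_force'],1),'gap',round(float(s['finger_gap']),4),'t',round(float(s['clock']),2))
E
python3 -c "
from h import *
go((.397,.165,.12),120)"
```

```text
shift [-291.2 -258.8  111.3] turn [ 0.    0.   -5.48] | tcp [0.2412 0.522  0.2313] F [ 0.3 -0.7  0.3] gap 0.0855 t 1.6
```

Emit:
{"method": "move_arm", "body": {
  "targets": [
    [[-58, -52, 10], [0, 0, -1], -1],
    [[-116, -104, 30], [0, 0, -2], -1],
    [[-174, -156, 50], [0, 0, -3], -1],
    [[-232, -208, 70], [0, 0, -4], -1],
    [[-291, -259, 91], [0, 0, -5], -1]
  ]
}}

```text
clock: 2.22
tcp_pos: [0.3547, 0.2627, 0.1686]
orientation: [0.001, -0.201, 0.98, 0.0]
wrist_force: [1.4, 0.5, -0.2]
finger_gap: 0.0853
grip_force: 0.0
```

```bash
python3 -c "
from h import *
go((.397,.165,.008),120)"
```

```text
shift [  -0.4 -106.5  160.6] turn [-0.    0.01 -0.69] | tcp [0.3547 0.2627 0.1686] F [ 1.4  0.5 -0.2] gap 0.0853 t 2.23
```

Emit:
{"method": "move_arm", "body": {
  "targets": [
    [[0, -50, 30], [0, 0, -0.4], -1],
    [[0, -90, 70], [0, 0, -0.4], -1],
    [[0, -90, 70], [0, 0, -0.4], -1],
    [[0, -90, 70], [0, 0, -0.4], -1]
  ]
}}

```text
clock: 2.72
tcp_pos: [0.3892, 0.1814, 0.0992]
orientation: [0.0, -0.232, 0.973, 0.0]
wrist_force: [0.4, -0.2, 1.1]
finger_gap: 0.0853
grip_force: 0.0
```

```bash
python3 -c "
from h import *
go((.397,.165,.008),120)"
```

```text
shift [  0.5 -18.2  91.2] turn [ 0.    0.   -0.32] | tcp [0.3892 0.1814 0.0992] F [ 0.4 -0.2  1.1] gap 0.0853 t 2.73
```

Settled. Next I align and descend, still open.

Emit:
{"method": "move_arm", "body": {
  "targets": [
    [[0.5, -18, 10], [0, 0, -0.3], -1],
    [[0.5, -18, 40], [0, 0, -0.3], -1],
    [[0.5, -18, 70], [0, 0, -0.3], -1],
    [[0.5, -18, 91], [0, 0, -0.3], -1],
    [[0.5, -18, 91], [0, 0, -0.3], -1]
  ]
}}

```text
clock: 3.35
tcp_pos: [0.3961, 0.1661, 0.0076]
orientation: [-0.0, -0.258, 0.966, 0.0]
wrist_force: [-0.9, -0.8, 1.0]
finger_gap: 0.0852
grip_force: 0.0
```

Emit:
{"method": "move_arm", "body": {
  "targets": [
    [[0, 0, 0], [0, 0, 0], -0.2],
    [[0, 0, 0], [0, 0, 0], 0.3],
    [[0, 0, 0], [0, 0, 0], 0.3],
    [[0, 0, 0], [0, 0, 0], 1],
    [[0, 0, 0], [0, 0, 0], 1]
  ],
  "squeeze": 40
}}

```text
clock: 3.98
tcp_pos: [0.3977, 0.1654, 0.0089]
orientation: [0.001, -0.257, 0.966, 0.0]
wrist_force: [-0.5, 1.2, 6.4]
finger_gap: 0.0426
grip_force: 40.5
```

```bash
python3 -c "
from h import *
p=env.read_camera('side');go((.470,-.039,.11),120);print(env.get_state()['grip_force'])
c=p['pixels'][130:290,240:440,::-1];cv2.imwrite('pics/grasp.png',cv2.resize(c,None,fx=3.5,fy=3.5,interpolation=cv2.INTER_CUBIC))"
```

```text
shift [  38.7 -213.3 -101.2] turn [-0.    0.01 -0.02] | tcp [0.3977 0.1654 0.0089] F [-0.4  1.3  6.2] gap 0.0425 t 4.03
40.47181287780404
```

View pics/grasp.png

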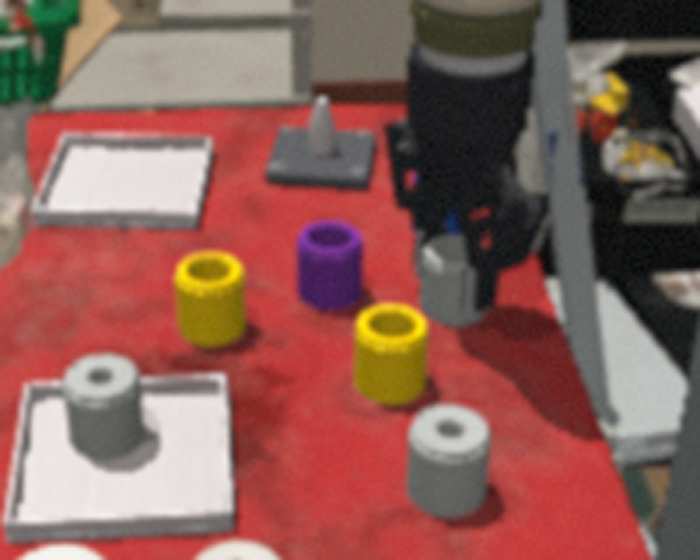

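The fingers hold the grey sleeve at crop (452,280), and the blue, yellow and purple ones are undisturbed. I'll lift straight up, then carry it over and look again before insertion.

Emit:
{"method": "move_arm", "body": {
  "targets": [
    [[0, 0, -20], [0, 0, 0], 1],
    [[0, 0, -60], [0, 0, 0], 1],
    [[0, 0, -100], [0, 0, 0], 1],
    [[0, 0, -110], [0, 0, 0], 1],
    [[0, 0, -110], [0, 0, 0], 1]
  ],
  "squeeze": 60
}}

```text
clock: 4.65
tcp_pos: [0.3968, 0.1649, 0.1177]
orientation: [0.001, -0.257, 0.966, -0.0]
wrist_force: [-0.3, 0.3, -3.3]
finger_gap: 0.0418
grip_force: 62.2
```

Emit:
{"method": "move_arm", "body": {
  "targets": [
    [[10, -50, 0], [0, 0, 0], 1],
    [[20, -105, 0], [0, 0, 0], 1],
    [[30, -160, 0], [0, 0, 0], 1],
    [[36, -200, 0], [0, 0, 0], 1],
    [[39, -212, 0], [0, 0, 0], 1]
  ]
}}

```text
clock: 5.28
tcp_pos: [0.4679, -0.0403, 0.1156]
orientation: [-0.001, -0.256, 0.967, 0.001]
wrist_force: [-0.2, 0.1, -2.4]
finger_gap: 0.042
grip_force: 62.3
```

Emit:
{"method": "move_arm", "body": {
  "targets": [
    [[0, 0, 0], [0, 0, 0], 1],
    [[0, 0, 0], [0, 0, 0], 1],
    [[0, 0, 0], [0, 0, 0], 1]
  ]
}}

```text
clock: 5.65
tcp_pos: [0.4677, -0.0372, 0.1174]
orientation: [-0.0, -0.258, 0.966, 0.0]
wrist_force: [0.1, -0.3, -1.3]
finger_gap: 0.0419
grip_force: 62.3
```

Run:
```python
from h import *
go((.470,-.039,.075),120)
im=[]
for n in('side','top'):
    p=env.read_camera(n)
    for t in('sleeve_wide_mid','pin_foot'):
        for d in env.landmark_of(t,p): print(n,t,np.round(d['centre'],4),round(d['confidence'],2))
    u=proj(p,(.47,-.039,.08))
    c=cv2.getRectSubPix(p['pixels'],(90,110),tuple(map(float,u)))[:,:,::-1]
    im.append(cv2.resize(c,None,fx=4.4,fy=5*.88,interpolation=cv2.INTER_CUBIC))
cv2.imwrite('pics/above.png',np.hstack(im)); print(im[0].shape)
```

```text
shift [-1.1 -2.8 42.4] turn [ 0.   -0.   -0.01] | tcp [ 0.4677 -0.0372  0.1174] F [ 0.1 -0.3 -1.3] gap 0.0419 t 5.65
side sleeve_wide_mid [0.4787 0.144  0.0214] 0.89
side sleeve_wide_mid [0.4504 0.244  0.0249] 0.83
side sleeve_wide_mid [ 0.4663 -0.037   0.1339] 0.74
side sleeve_wide_mid [0.3908 0.0681 0.021 ] 0.7
side sleeve_wide_mid [0.5545 0.1755 0.021 ] 0.64
side sleeve_wide_mid [ 0.4716 -0.0371  0.0117] 0.61
side pin_foot [ 0.4675 -0.0393  0.0138] 0.57
top sleeve_wide_mid [0.3917 0.0639 0.0244] 0.74
top sleeve_wide_mid [0.4508 0.2425 0.0204] 0.69
top sleeve_wide_mid [0.4791 0.1424 0.0192] 0.64
top sleeve_wide_mid [0.5586 0.1811 0.0241] 0.64
top sleeve_wide_mid [ 0.4667 -0.0387  0.1274] 0.46
top pin_foot [ 0.4688 -0.0384  0.0099] 0.64
(484, 396, 3)
```

View pics/above.png

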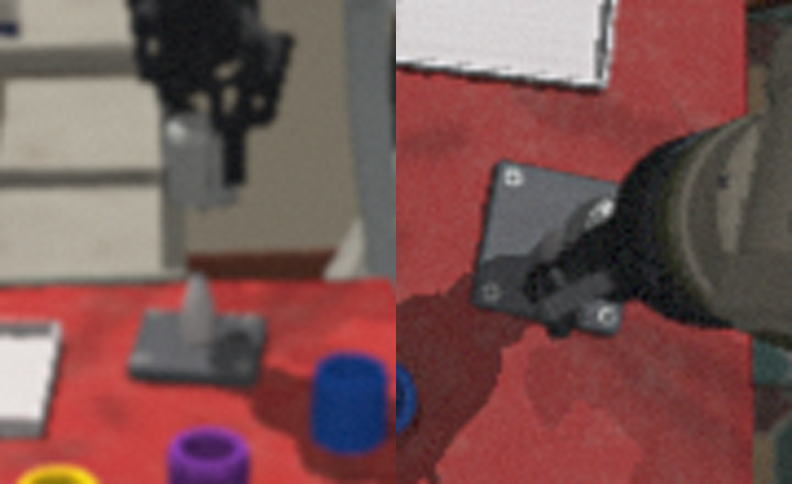

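The sleeve hangs upright at left-panel (202,160), about 1 px to the right of the pin tip at (197,275), so it needs about 2 mm in +x. The gap is steady at 42 mm. I'll align, then lower.

Emit:
{"method": "move_arm", "body": {
  "targets": [
    [[-1.2, -2.5, 20], [0, 0, 0], 1],
    [[-1.2, -2.5, 45], [0, 0, 0], 1],
    [[-1.2, -2.5, 45], [0, 0, 0], 1],
    [[-1.2, -2.5, 60], [0, 0, 0], 1],
    [[-1.2, -2.5, 65], [0, 0, 0], 1]
  ]
}}

```text
clock: 6.58
tcp_pos: [0.4706, -0.0399, 0.053]
orientation: [0.0, -0.257, 0.966, 0.0]
wrist_force: [-0.0, -0.1, -2.4]
finger_gap: 0.0421
grip_force: 62.3
```

Run:
```python
from h import *
go((.470,-.0385,.0209),120)
```

```text
shift [-0.2  1.5 32.1] turn [ 0.    0.   -0.02] | tcp [ 0.4706 -0.0399  0.053 ] F [-0.  -0.1 -2.4] gap 0.0421 t 6.58
```

Emit:
{"method": "move_arm", "body": {
  "targets": [
    [[0, 1, 8], [0, 0, 0], 1],
    [[0, 1, 15], [0, 0, 0], 1],
    [[0, 1, 22], [0, 0, 0], 1],
    [[0, 1, 27], [0, 0, 0], 1],
    [[0, 1, 27], [0, 0, 0], 1]
  ]
}}

```text
clock: 7.2
tcp_pos: [0.4697, -0.039, 0.0252]
orientation: [-0.0, -0.257, 0.966, 0.0]
wrist_force: [1.3, 0.2, -1.8]
finger_gap: 0.0423
grip_force: 62.3
```

Emit:
{"method": "move_arm", "body": {
  "targets": [
    [[0, 0, 2], [0, 0, 0], 1],
    [[0, 0, 4], [0, 0, 0], 1],
    [[0, 0, 4], [0, 0, 0], 1]
  ]
}}

```text
clock: 7.58
tcp_pos: [0.47, -0.0391, 0.0216]
orientation: [0.0, -0.257, 0.966, 0.0]
wrist_force: [-1.2, 1.0, -2.3]
finger_gap: 0.0417
grip_force: 62.3
```

Emit:
{"method": "move_arm", "body": {
  "targets": [
    [[0, 0, 1], [0, 0, 0], 1],
    [[0, 0, 1.5], [0, 0, 0], 1],
    [[0, 0, 1.5], [0, 0, 0], 1]
  ]
}}

```text
clock: 7.95
tcp_pos: [0.4702, -0.0391, 0.021]
orientation: [0.0, -0.257, 0.966, -0.0]
wrist_force: [-3.1, -0.0, 6.0]
finger_gap: 0.0416
grip_force: 63.5
```

Contact with the base plate: Fz went from -2 to +6 N. I'll open a little so the sleeve seats freely, and check by eye.

Emit:
{"method": "move_arm", "body": {
  "targets": [
    [[0, 0, 0], [0, 0, 0], -0.4],
    [[0, 0, 0], [0, 0, 0], -0.4],
    [[0, 0, 0], [0, 0, 0], -0.4],
    [[0, 0, 0], [0, 0, 0], -0.4]
  ]
}}

```text
clock: 8.45
tcp_pos: [0.4701, -0.0391, 0.0201]
orientation: [0.0, -0.257, 0.966, 0.0]
wrist_force: [-0.1, 0.2, -0.4]
finger_gap: 0.0596
grip_force: 0.0
```

Run:
```python
from h import *
go((.470,-.0385,.0209),120)
p=env.read_camera('side')
b=maskat('sleeve_wide_mid',p,(.47,-.039,.035));print(b[0],b[1].sum(),b[2])
u=proj(p,(.47,-.039,.035))
a=cv2.resize(cv2.getRectSubPix(p['pixels'],(100,80),tuple(map(float,u)))[:,:,::-1],None,fx=7,fy=7,interpolation=cv2.INTER_CUBIC)
for t in np.linspace(0,2*np.pi,60):
    for z,r,c in((.012,.022,(0,255,0)),(.057,.0205,(0,255,255))):
        v=(proj(p,(.47+r*np.cos(t),-.039+r*np.sin(t),z))-u)*7+[350,280];cv2.circle(a,tuple(int(k) for k in v),1,c,-1)
cv2.imwrite('pics/seated.png',a)
```

```text
shift [-0.2  0.5 -0.8] turn [ 0.    0.   -0.02] | tcp [ 0.4701 -0.0391  0.0201] F [-0.1  0.2 -0.4] gap 0.0596 t 8.45
39.60567101496735 436.0 0.57
```

View pics/seated.png

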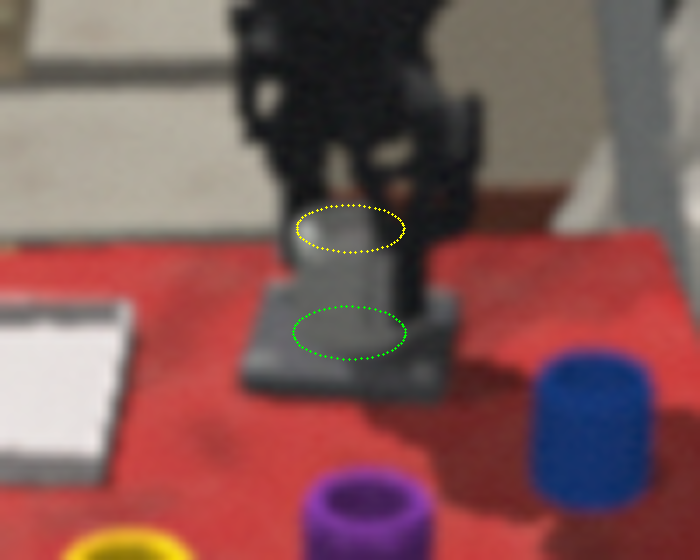

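The sleeve's outline matches the rings drawn for a fully seated sleeve (top at (350,228), foot at (350,333)), and the fingers are free of it. Next I re-grip and lift it off.

Emit:
{"method": "move_arm", "body": {
  "targets": [
    [[0, 0, 0], [0, 0, 0], 0.3],
    [[0, 0, 0], [0, 0, 0], 1],
    [[0, 0, 0], [0, 0, 0], 1],
    [[0, 0, 0], [0, 0, 0], 1]
  ],
  "squeeze": 60
}}

```text
clock: 9.05
tcp_pos: [0.4703, -0.0391, 0.0204]
orientation: [0.0, -0.257, 0.966, -0.0]
wrist_force: [-0.1, -0.8, 2.8]
finger_gap: 0.0418
grip_force: 61.2
```

Emit:
{"method": "move_arm", "body": {
  "targets": [
    [[0, 0, -12], [0, 0, 0], 1],
    [[0, 0, -30], [0, 0, 0], 1],
    [[0, 0, -55], [0, 0, 0], 1],
    [[0, 0, -80], [0, 0, 0], 1],
    [[0, 0, -80], [0, 0, 0], 1]
  ]
}}

```text
clock: 9.68
tcp_pos: [0.4715, -0.0394, 0.102]
orientation: [0.002, -0.257, 0.966, -0.001]
wrist_force: [-0.4, 0.4, -2.3]
finger_gap: 0.0418
grip_force: 61.1
```

Run:
```python
from h import *
go((.6245,-.0125,.1),120)
```

```text
shift [-146.1  -52.8    2.5] turn [-0.01  0.02 -0.02] | tcp [ 0.4715 -0.0394  0.102 ] F [-0.4  0.4 -2.3] gap 0.0418 t 9.68
```

Emit:
{"method": "move_arm", "body": {
  "targets": [
    [[-45, -16, 0], [0, 0, 0], 1],
    [[-90, -33, 0], [0, 0, 0], 1],
    [[-130, -47, 0], [0, 0, 0], 1],
    [[-146, -53, 0], [0, 0, 0], 1],
    [[-146, -53, 0], [0, 0, 0], 1]
  ]
}}

```text
clock: 10.3
tcp_pos: [0.6231, -0.0121, 0.0981]
orientation: [-0.001, -0.258, 0.966, 0.0]
wrist_force: [-1.3, -1.0, -2.3]
finger_gap: 0.0418
grip_force: 61.2
```

Emit:
{"method": "move_arm", "body": {
  "targets": [
    [[0, 0, 20], [0, 0, 0], 1],
    [[0, 0, 45], [0, 0, 0], 1],
    [[0, 0, 65], [0, 0, 0], 1],
    [[0, 0, 80], [0, 0, 0], 1],
    [[0, 0, 80], [0, 0, 0], 1]
  ]
}}

```text
clock: 10.92
tcp_pos: [0.6211, -0.0124, 0.0186]
orientation: [-0.002, -0.257, 0.966, 0.001]
wrist_force: [-1.2, 0.5, -1.6]
finger_gap: 0.0421
grip_force: 61.2
```

Run:
```python
from h import *
go((.6245,-.0125,.0105),120)
```

```text
shift [-2.9 -1.9  8.1] turn [ 0.01 -0.02 -0.02] | tcp [ 0.6211 -0.0124  0.0186] F [-1.2  0.5 -1.6] gap 0.0421 t 10.93
```

Lowering in small steps until it touches the tray floor.

Emit:
{"method": "move_arm", "body": {
  "targets": [
    [[-2, -1, 3], [0, 0, 0], 1],
    [[-2, -1, 6], [0, 0, 0], 1],
    [[-2, -1, 7], [0, 0, 0], 1],
    [[-2, -1, 7], [0, 0, 0], 1]
  ]
}}

```text
clock: 11.42
tcp_pos: [0.6254, -0.0123, 0.0133]
orientation: [0.0, -0.257, 0.966, 0.0]
wrist_force: [-0.4, -0.0, -2.4]
finger_gap: 0.0418
grip_force: 61.2
```

Emit:
{"method": "move_arm", "body": {
  "targets": [
    [[0, 0, 0.8], [0, 0, 0], 1],
    [[0, 0, 0.8], [0, 0, 0], 1]
  ]
}}

```text
clock: 11.68
tcp_pos: [0.6253, -0.0123, 0.0124]
orientation: [0.0, -0.257, 0.966, 0.0]
wrist_force: [0.3, 0.5, -2.5]
finger_gap: 0.0421
grip_force: 61.2
```

Emit:
{"method": "move_arm", "body": {
  "targets": [
    [[0, 0, 1], [0, 0, 0], 1],
    [[0, 0, 1], [0, 0, 0], 1]
  ]
}}

```text
clock: 11.92
tcp_pos: [0.6254, -0.0123, 0.0114]
orientation: [0.0, -0.257, 0.966, -0.0]
wrist_force: [-0.9, -0.1, -2.3]
finger_gap: 0.0417
grip_force: 61.4
```

Emit:
{"method": "move_arm", "body": {
  "targets": [
    [[0, 0, 0.8], [0, 0, 0], 1],
    [[0, 0, 0.8], [0, 0, 0], 1]
  ]
}}

```text
clock: 12.18
tcp_pos: [0.6254, -0.0123, 0.0114]
orientation: [0.0, -0.257, 0.966, -0.0]
wrist_force: [-2.0, 0.3, 5.2]
finger_gap: 0.0421
grip_force: 62.0
```

Contact with the tray floor. I'll open part way, to stay clear of the tray walls, and rise.

Emit:
{"method": "move_arm", "body": {
  "targets": [
    [[0, 0, 0], [0, 0, 0], -0.4],
    [[0, 0, 0], [0, 0, 0], -0.4],
    [[0, 0, 0], [0, 0, 0], -0.4],
    [[0, 0, 0], [0, 0, 0], -0.4]
  ]
}}

```text
clock: 12.68
tcp_pos: [0.6253, -0.0123, 0.0104]
orientation: [-0.0, -0.257, 0.966, 0.0]
wrist_force: [0.2, -0.2, -0.2]
finger_gap: 0.0601
grip_force: 0.0
```

Emit:
{"method": "move_arm", "body": {
  "targets": [
    [[0, 0, -15], [0, 0, 0], -0.4],
    [[0, 0, -35], [0, 0, 0], -0.4],
    [[0, 0, -70], [0, 0, 0], -0.4],
    [[0, 0, -110], [0, 0, 0], -0.4],
    [[0, 0, -150], [0, 0, 0], -0.4]
  ]
}}

```text
clock: 13.3
tcp_pos: [0.6254, -0.0123, 0.1631]
orientation: [0.001, -0.257, 0.966, -0.0]
wrist_force: [0.3, 0.2, 0.5]
finger_gap: 0.0596
grip_force: 0.0
```

Emit:
{"method": "move_arm", "body": {
  "targets": [
    [[50, 0, 0], [0, 0, 0], -0.4],
    [[100, 0, 0], [0, 0, 0], -0.4],
    [[150, 0, 0], [0, 0, 0], -0.4],
    [[150, 0, 0], [0, 0, 0], -0.4],
    [[150, 0, 0], [0, 0, 0], -0.4]
  ]
}}

```text
clock: 13.92
tcp_pos: [0.4962, -0.0872, 0.1618]
orientation: [0.001, -0.257, 0.966, -0.001]
wrist_force: [-0.1, -0.0, 0.2]
finger_gap: 0.0599
grip_force: 0.0
```

Run:
```python
from h import *
p=env.read_camera('side');q=env.read_camera('top')
for a in(p,q):
    for t in('sleeve_wide_mid','sleeve_narrow_mid'):
        for d in env.landmark_of(t,a): print(t,np.round(d['centre'],3),round(d['confidence'],2))
f=lambda i,y,x,h,w:cv2.resize(i['pixels'][y:y+h,x:x+w,::-1],None,fx=3,fy=3,interpolation=cv2.INTER_CUBIC)
cv2.imwrite('pics/end.png',np.hstack([f(p,140,230,150,160),f(q,110,340,150,100)]))
```

```text
sleeve_wide_mid [0.481 0.144 0.02 ] 0.98
sleeve_wide_mid [0.391 0.065 0.023] 0.89
sleeve_wide_mid [0.451 0.242 0.025] 0.83
sleeve_wide_mid [ 0.627 -0.012  0.024] 0.74
sleeve_wide_mid [0.559 0.176 0.022] 0.72
sleeve_narrow_mid [0.426 0.345 0.023] 0.72
sleeve_wide_mid [ 0.627 -0.013  0.023] 0.87
sleeve_wide_mid [0.481 0.142 0.019] 0.76
sleeve_wide_mid [0.556 0.181 0.024] 0.68
sleeve_wide_mid [0.391 0.064 0.022] 0.55
sleeve_wide_mid [0.452 0.243 0.026] 0.54
sleeve_narrow_mid [0.431 0.344 0.025] 0.52
```

View pics/end.png

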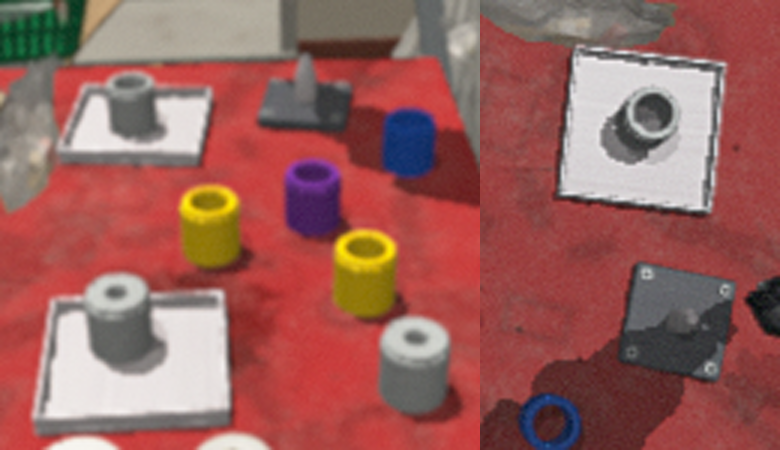

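The wide-bore sleeve stands upright in the middle of the pass tray, at left (131,105) and right (650,118). The pin is clear, and the narrow sleeve at (414,365) and all the others are untouched. I'll hand it in.

```bash
python3 -c "
from workcell import env
print(env.hand_in())"
```

```text
the job is handed in; nothing more can be done
None
```

I slid the wide-bore sleeve over the gauge pin down onto the base plate, lifted it off and stood it upright in the empty pass tray. The narrow-bore sleeve was left where it stood, and the job was handed in at about 14 s of the 64 s allowed.

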